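# Find the release notch of a control unit by touch and pop its cover

## Robot

A 6-joint arm with a two-finger parallel gripper is mounted at the origin on the work surface. World frame = base frame: x ahead of the robot, y to its left, z up, the work surface at z = 0. Lengths are in mm, angles in rad, forces in N, time in s.
With the tool pointing down it reaches from about 425 to 950 mm from the base axis. Payload 3.5 kg.
Tool frame: the origin (TCP) lies midway between the tips of the shut fingers; the grasp point (between the pads) lies 19 mm behind it; z points along the fingers, y is the line along which they close (so a half turn about z gives the same grasp; the last joint's range is limited). The gripper opens to 85 mm and grips with 20 to 120 N. Pads are 22 mm wide; open, the fingers measure 114 mm over their backs; the gripper's body (76 mm by 85 mm) begins 54 mm behind the grasp point. The pads swing forward as they close: fully open they stand 13 mm farther back than shut.
Start: joints at [-1.336, 0.286, 1.577, -0, 1.279, -0.15], TCP at [253.399, -625.616, 231.325] pointing down, gripper open.
Joint ranges: [-2.77, 2.77], [-0.9, 2.22], [0.21, 2.48], [-1.53, 4.67], [0.24, 2.81], [-2.84, 2.84]. Speed limits (rad/s): [2.79, 2.79, 3.14, 3.14, 3.14, 3.14].

## Interface

Orientations are given as [roll, pitch, yaw] about the fixed x, y, z axes, in that order (R = Rz(yaw) Ry(pitch) Rx(roll)).
In Python, from bench import arm, solve_ik, telemetry, cams, ticket gives the robot as it stands. Calls block until the motion is done:
- arm.goto(position, orientation): joint-space move of the TCP to a pose.
- arm.servo_line(position, speed=150, rotation=None, stop_force=None): straight line of the TCP; rotation=None keeps the orientation; speed is the mean speed in mm/s. With stop_force (N) it stops when the force on the tool has changed by that much, and returns True; else False.
- arm.goto_joints(angles): joint-space move.
- arm.set_gripper(opening, grip_force=None): finger opening in mm; grip_force is the grip in N (None keeps the last); returns when the fingers have stopped.
- arm.pause(seconds).
- solve_ik(position, orientation): joint angles nearest the present ones, or None.
- telemetry.observe(): the state.
- cams.read_camera(name): name is "scene" or "top" or "wrist"; returns the picture (420x560x3 uint8, red, green, blue); there is no depth.
- cams.calibration(name): a dict with "intrinsics" (3x3 intrinsics, pixels), "dist" ([k1, k2, p1, p2, k3] as OpenCV has them; the pictures are not rectified), "position" and "rotation" of the camera in the world. Camera axes: x right, y down, z forward; pixel columns grow to the right and rows downward; lengths in mm; the calibration is good to about 2 mm. A picture is of the moment at which its call begins: read the wrist's pose just before it. calibration takes no time and is no camera call; for the wrist camera it gives the pose at the moment of the call.
A pose or a line that the arm cannot do raises arm.MotionError and nothing moves.
- ticket.hand_in(): hands the job in; it is judged then, once.
Trained networks look in the newest picture that a camera, given by its name, has taken for a name from the list of things; names that differ only in an ending like _2 or _b are one class to them, and where a whole thing is asked for, a point or a joint stands for the part that bears it (a point fixed in the world has none). Each returns a list of dicts, best first, with "conf" (0 to 1); they miss things now and then, are a little off and sometimes report something else, mostly with a low value. They report only what shows in the picture. A call takes as long as a camera call.
- cams.outline_of(query, camera): "pixels" (420x560 bool, what is visible of it) and "bbox" ([left, top, width, height] as shares, 0 to 1, of the picture: columns of its width, rows of its height, round what is visible of it).
- cams.place_of(query, camera): "centre" ([column, row] as shares, 0 to 1, of the picture: columns of its width, rows of its height: a listed point, or the origin of a listed thing).
The state is a dict: "time_s": time; "joint_pos": joint angles; "joint_velocities": joint speeds; "effort": joint torques, N m; "tool_pos": TCP position; "eef_rot": TCP orientation; "ft_force": force on the tool from outside, world axes, zero at the start; "torque": the same for the moment, N m; "gripper_width": finger opening in mm; "grip_force": force on a finger pad.
Only numpy, scipy, OpenCV 4.12 (cv2) and the standard library are available. Lean on these libraries where they do the work, as an engineer would, in place of code of your own. Each camera call takes 0.05 s, during which the arm holds its last target. There are 200 camera calls.

## Task

Pop open the cover of the control unit on the bench: rest your closed fingertips on the black rail along its front top edge, just beside the blue end cap, run them along the rail, staying in touch with it, until they drop into the hidden notch, then press the grey release key inside the notch fully down so that it stays down and the cover springs up. Finish with the fingers clear of everything; use touch only, and leave the cup, mouse, screwdriver and metal flange where they are.

Things in the scene. Friction and masses are not known exactly. Their poses are not given: they have to be found in the camera images.
- unit: black control unit fixed to the bench, 240 mm deep (its x), 400 wide (y), 70 high; origin: centre of its underside; x points to the rear hinge, y along the front edge to the blue cap, z up. Front top edge: a straight level rail, x -120 to -90 mm, top 70 mm over the bench; its last 20 mm at +y is the blue cap, flush. Behind the rail: a gutter 18 mm wide, 27 deep, then the grey cover
- edge_start (a point): point on the top of the rail, mid-width, 145 mm from the middle of the edge towards the blue cap, where a sweep can start
- edge_mid (a point): middle of the front edge's length, at the rail's mid-width, level with its top. One notch is cut in the rail, in a different place each time: its centre lies within 55 mm of this point along the edge, either way. The notch is 44 mm long along the edge, cut across all 30 mm of the rail's width, open to front and rear
- key (a joint): how far the grey release key in the notch is pressed down, m: 0 untouched, 0.006 fully down. Its flat top (42 x 28 mm, filling the notch) lies 10 mm below the rail's top when untouched. It resists with about 7 N (friction, no return spring) and stays where it is left
- cover (a joint): opening angle of the grey cover (186 x 380 mm, hinged along the rear, flush with the rail when shut), rad: 0 shut, 0.12 popped up, its front lip about 22 mm high. The key lifts it by a linkage, in proportion to its travel
- cup: white plastic cup, 70 mm wide, 85 mm high, standing in front of the unit; origin at the centre of its underside; leave alone
- mouse: black computer mouse, 100 x 60 x 32 mm, in front of the unit; origin at the centre of its underside; leave alone
- flange: turned aluminium flange, 68 mm wide, 45 mm high, beside the unit; origin at the centre of its underside; leave alone
- driver: screwdriver with a red handle, lying beside the unit at its blue-cap end; leave alone

How it is judged (in metres and radians):
On the way, in this order (a step that is already met when the one before it is completed fails the run):
1. the fingertips rest on the rail beside the blue end cap, 115 to 215 mm from the middle of the edge, the key untouched (contact force between the fingers and anything else above 0.3 N and y of the grasp point in the frame of unit between 0.115 and 0.215 m and x of the grasp point in the frame of unit between -0.165 and -0.06 m and z of the grasp point in the frame of unit between 0.06 and 0.12 m and value of joint key below 0.0015 m), for 0.1 s.
2. they are in touch with the rail farther along, 70 to 105 mm from the middle on the blue-cap side, the key still untouched (contact force between the fingers and anything else above 0.3 N and y of the grasp point in the frame of unit between 0.07 and 0.105 m and x of the grasp point in the frame of unit between -0.165 and -0.06 m and z of the grasp point in the frame of unit between 0.06 and 0.12 m and value of joint key below 0.0015 m), for 0.1 s.
3. the release key is pressed down at least 5 mm (value of joint key above 0.005 m), for 0.1 s.
At the end, for the whole second after the job is handed in: the release key stays at least 4.5 mm down and the cover stands open by at least 0.085 rad, with the cup, mouse, flange and screwdriver within 15 mm of where they were (value of joint key above 0.0045 m and value of joint cover above 0.085 rad and distance of each of cup, mouse, flange, driver from where it was at the start of the episode below 0.015 m); the robot touches nothing.
It fails at once if the cup is lifted or moved by more than 15 mm (distance of cup from where it was at the start of the episode above 0.015 m).
It fails at once if the mouse is lifted or moved by more than 15 mm (distance of mouse from where it was at the start of the episode above 0.015 m).
It fails at once if the flange is lifted or moved by more than 15 mm (distance of flange from where it was at the start of the episode above 0.015 m).
It fails at once if the screwdriver is lifted or moved by more than 15 mm (distance of driver from where it was at the start of the episode above 0.015 m).
It fails at once if cup or flange tipped over (angle between any of cup, flange's own z axis and vertical above 0.35 rad).
It also fails if it takes over 58 s, if anything falls off the work surface, if the arm or the gripper's body presses on something with over 40 N, if the wrist force passes 120 N, or if a joint passes its speed limit or range.

## Working session

There is one attempt and no reset: what is moved stays moved. The work goes in short steps, each a Python script; the robot and the scene stay as the last script left them, time stands still between calls to the robot, and variables do not carry over. Pictures are saved under pics/ and viewed, at most 10 in all, crops included, and the job is handed in when it is done.

```bash
mkdir -p pics; ls; python3 - <<'E'
from bench import arm, solve_ik, telemetry, cams, ticket
import cv2,numpy as np
for n in ["scene","top"]:
    im=cams.read_camera(n); cv2.imwrite(f"pics/{n}0.png",im[:,:,::-1])
    c=cams.calibration(n); print(n,c)
    for q in ["edge_start","edge_mid","unit","cup","mouse","flange","driver","key"]:
        print(q,[(np.round(np.array(r["centre"])*[560,420],1),round(r["conf"],2)) for r in cams.place_of(q,n)[:2]])
print(telemetry.observe())
E
```

```text
pics
scene {'intrinsics': array([[379.36223159,   0.        , 277.61151469],
       [  0.        , 379.36223159, 206.32711764],
       [  0.        ,   0.        ,   1.        ]]), 'dist': array([-0.07471471,  0.        ,  0.        ,  0.        ,  0.        ]), 'position': array([1020.89919683,  -84.56560178,  631.17543581]), 'rotation': array([-2.42401836, -0.00875455,  1.4069811 ])}
edge_start [(array([301.5, 195.7]), 0.77)]
edge_mid [(array([226.6, 206.7]), 0.58)]
unit [(array([242.8, 266.7]), 0.86)]
cup [(array([171.4, 201.2]), 0.63)]
mouse [(array([246.5, 193.1]), 0.79)]
flange [(array([ 98.2, 310.5]), 0.7)]
driver [(array([369.9, 222.5]), 0.87)]Traceback (most recent call last):
  File "<stdin>", line 7, in <module>
ValueError: it knows: cup, driver, edge_mid, edge_start, flange, mouse, unit
```

```bash
cat > h.py <<'E'
from bench import arm, solve_ik, telemetry, cams, ticket
import cv2,numpy as np
from scipy.spatial.transform import Rotation as Ro
def world(px,n,z,c=None):
    c=c or cams.calibration(n)
    u=cv2.undistortPoints(np.array([[px]],float),c["intrinsics"],c["dist"])[0,0]
    r=c["rotation"]; R=Ro.from_euler("xyz",r).as_matrix() if np.ndim(r)==1 else r
    d=R@[u[0],u[1],1]; p=c["position"]
    return p+d*(z-p[2])/d[2]
def find(q,n,z,c=None):
    return [(np.round(world(np.array(r["centre"])*[560,420],n,z,c),1),round(r["conf"],2)) for r in cams.place_of(q,n)[:2]]
E
python3 - <<'E'
from h import *
for n in ["scene","top"]:
    im=cams.read_camera(n); cv2.imwrite(f"pics/{n}0.png",im[:,:,::-1])
    for q,z in [("edge_start",70),("edge_mid",70),("unit",0),("cup",0),("mouse",0),("flange",0),("driver",10)]:
        print(n,q,find(q,n,z))
print(telemetry.observe())
E
```

```text
scene edge_start [(array([505.8,  57.3,  70. ]), 0.79)]
scene edge_mid [(array([522.4, -94.6,  70. ]), 0.61)]
scene unit [(array([627. , -81.8,   0. ]), 0.98)]
scene cup [(array([ 421.5, -224.2,    0. ]), 0.86)]
scene mouse []
scene flange [(array([ 681.6, -342.5,    0. ]), 0.59)]
scene driver [(array([566.3, 194.6,  10. ]), 0.86), (array([455.2,  63.8,  10. ]), 0.41)]
top edge_start [(array([520.3,  64. ,  70. ]), 0.87)]
top edge_mid [(array([521.2, -89.9,  70. ]), 0.92)]
top unit [(array([636.3, -79. ,   0. ]), 0.66)]
top cup [(array([ 433.6, -220.9,    0. ]), 0.6), (array([634.9, -89. ,   0. ]), 0.48)]
top mouse [(array([417.7, -57.2,   0. ]), 0.55)]
top flange [(array([ 686.7, -347. ,    0. ]), 0.89)]
top driver [(array([546.4, 191.6,  10. ]), 0.69)]
{'time_s': 1.2, 'joint_pos': array([-1.33599811e+00,  2.86305550e-01,  1.57671770e+00,  6.23494701e-06,
        1.27862831e+00, -1.49981312e-01]), 'joint_velocities': array([-0.00018016,  0.00101324,  0.00050063, -0.00029081, -0.00085091,
        0.00016423]), 'effort': array([ 8.83235407e-04, -4.05962920e+01, -2.92936814e+01, -1.29047012e-04,
        5.67683001e-04, -6.11370453e-06]), 'tool_pos': array([ 253.39832571, -625.60048635,  231.31156307]), 'eef_rot': array([-3.14153530e+00, -1.47057239e-05,  3.84777735e-01]), 'ft_force': array([-0.27418194,  0.91311229,  0.03865811]), 'torque': array([-0.05698404,  0.02965298, -0.03742346]), 'grip_force': 0.0, 'gripper_width': 85.36618246139594}
```

View pics/scene0.png

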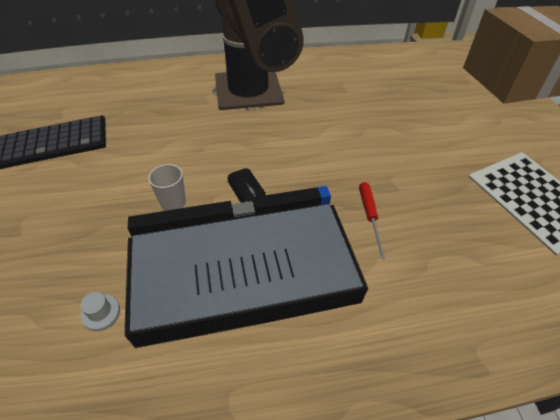

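View pics/top0.png

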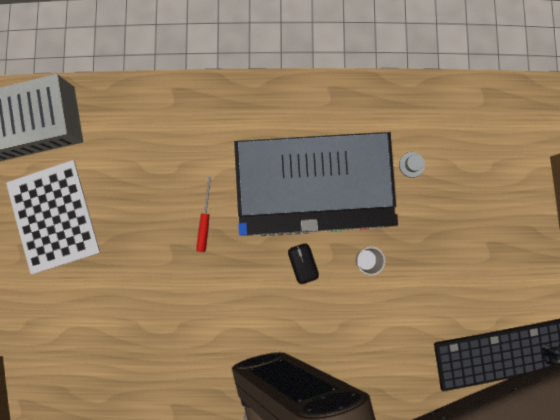

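```bash
python3 - <<'E'
from h import *
print(cams.calibration("top")["position"])
for n,rows in (("top",(130,240)),("scene",(180,330))):
    im=cams.read_camera(n).astype(int); 
    m=(im[...,2]>120)&(im[...,0]<80)&(im[...,1]<120); 
    ys,xs=np.nonzero(m); print(n,"cap",len(xs),xs.mean(),ys.mean(),world((xs.mean(),ys.mean()),n,70))
arm.set_gripper(0)
y=np.arctan2(-1,0) # provisional
for yaw in (np.pi/2+0.07,-np.pi/2+0.07,):
    print(yaw,solve_ik([505,-20,330],[np.pi,0,yaw]), )
for yaw in (0.07,np.pi+.07): print(yaw,solve_ik([505,-20,330],[np.pi,0,yaw]))
j=telemetry.observe()
arm.goto([470,-20,330],[np.pi,0,0.07])
c=cams.calibration("wrist"); im=cams.read_camera("wrist"); cv2.imwrite("pics/w0.png",im[:,:,::-1])
for q,z in [("edge_start",70),("edge_mid",70),("unit",0)]: print(q,find(q,"wrist",z,c))
im=im.astype(int); m=(im[...,2]>120)&(im[...,0]<80)&(im[...,1]<120); 
ys,xs=np.nonzero(m); print(len(xs),world((xs.mean(),ys.mean()),"wrist",70,c))
np.save("c.npy",c,allow_pickle=True)
print(telemetry.observe()["time_s"])
E
```

```text
[ 477.45531893   -4.50171219 1431.29944183]
top cap 91 242.30769230769232 228.69230769230768 [513.0260043   98.48971034  70.        ]
scene cap 94 323.8191489361702 191.13829787234042 [512.53711958 100.00052023  70.        ]
1.6407963267948966 [-0.24057937 -0.15663079  1.86439634  0.          1.4338271  -0.31057937]
-1.5007963267948965 [-2.40579370e-01 -1.56630788e-01  1.86439634e+00 -4.44089210e-16
  1.43382710e+00  2.83101328e+00]
0.07 [-2.40579370e-01 -1.56630788e-01  1.86439634e+00 -4.44089210e-16
  1.43382710e+00  1.26021696e+00]
3.211592653589793 [-0.24057937 -0.15663079  1.86439634  0.          1.4338271  -1.8813757 ]
edge_start [(array([514.9,  60.5,  70. ]), 0.89), (array([548. , 167.3,  70. ]), 0.4)]
edge_mid [(array([520.2, -89.6,  70. ]), 0.83)]
unit [(array([428. , -57.8,   0. ]), 0.3)]
193 [512.88164787  99.26277176  70.        ]
4.5833
```

View pics/w0.png

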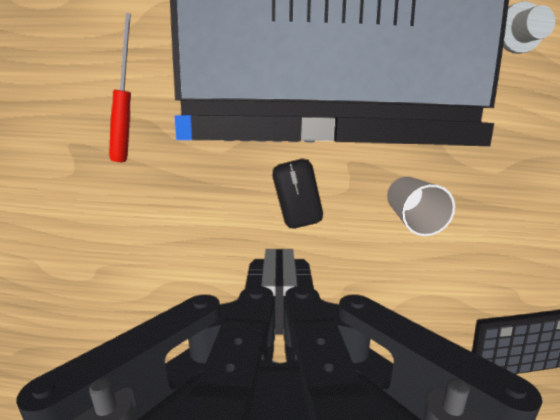

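```bash
python3 - <<'E'
from h import *
c=np.load("c.npy",allow_pickle=True).item()
im=cv2.imread("pics/w0.png").astype(int)
s=im[100:150,290:350]; m=(s.min(2)>110)&(s.max(2)-s.min(2)<25); ys,xs=np.nonzero(m)
print(len(xs),xs.min()+290,xs.max()+290,ys.min()+100,ys.max()+100,"key",world((xs.mean()+290,ys.mean()+100),"w",60,c))
cap=np.array([512.9,99.2]);mid=np.array([520.4,-89.7])
a=np.arctan2(*( (cap-mid)*[-1,1])); print("yaw",a)
for q in [(493,122),(493,145),(176,116),(176,138)]: print(q,world(q,"w",70,c))
print(c["position"])
E
```

```text
736 301 334 118 140 key [522.8540648  -65.43894132  60.        ]
yaw 0.03968270404525258
(493, 122) [ 550.17260495 -285.88648298   70.        ]
(493, 145) [ 521.74247494 -292.90973938   70.        ]
(176, 116) [527.28489228 109.62243613  70.        ]
(176, 138) [500.5569109  109.97746883  70.        ]
[543.78800199 -15.47939966 472.68781461]
```

```bash
cat >> h.py <<'E'
A=0.0397; MID=np.array([521.,-89.7])
def P(s,z): return [*(MID+s*np.array([-np.sin(A),np.cos(A)])),z]
def st(t=""):
    o=telemetry.observe(); print(t,round(o["time_s"],2),np.round(o["tool_pos"],1),np.round(o["ft_force"],1),flush=True); return o
E
python3 - <<'E'
from h import *
arm.goto(P(145,130),[np.pi,0,np.pi/2+A]); st()
arm.servo_line(P(145,85),80); o=st("free")
print(arm.servo_line(P(145,62),15,stop_force=3)); arm.pause(.3); o=st("contact")
z=o["tool_pos"][2]
arm.pause(.2); o=st()
E
```

```text
5.83 [515.8  54.9 130.7] [0.4 0.5 1.2]
free 6.54 [515.3  55.2  84.9] [ 0.2  0.3 -0.7]
True
contact 7.83 [515.2  55.2  70.1] [-0.3 -1.   5.1]
 8.03 [515.2  55.2  70. ] [-0.3 -0.4  5.9]
```

```bash
python3 - <<'E'
from h import *
z=69.6
f0=-0.0
for s in range(140,40,-5):
    arm.servo_line(P(s,z),25)
    o=st(s); f=o["ft_force"][2]
    z+=float(np.clip(0.06*(f-6),-.4,.4))
    if s==90: arm.pause(.2)
    if f<1.5 and s<90: break
    if f>25: print("high");break
print(z)
E
```

```text
140 8.38 [515.8  50.5  70. ] [-0.1  2.4  5.8]
135 8.73 [516.   45.6  70.1] [-0.5  2.3  5.3]
130 9.08 [516.3  40.6  70.1] [0.  2.4 5.6]
125 9.43 [516.5  35.6  70. ] [-1.6  2.3  5.4]
120 9.78 [516.7  30.6  70.1] [-0.2  3.4  5.7]
115 10.13 [516.9  25.6  70. ] [-1.1  2.4  6.2]
110 10.48 [517.1  20.7  70.1] [-1.1  2.9  5.7]
105 10.83 [517.3  15.7  70.1] [0.3 2.9 6.1]
100 11.18 [517.5  10.7  70. ] [-1.1  3.5  6.6]
95 11.53 [517.7   5.6  70.1] [0.6 2.9 5.9]
90 11.88 [517.9   0.7  70.1] [-0.2  3.   5. ]
85 12.43 [518.1  -4.3  70.1] [-1.2  3.8  5.5]
80 12.78 [518.3  -9.3  70. ] [-0.2  2.4  6.3]
75 13.13 [518.5 -14.3  70. ] [-0.5  3.4  5.6]
70 13.48 [518.7 -19.2  70.1] [0.1 2.9 7. ]
65 13.83 [518.9 -24.3  70.1] [-0.4  2.6  5.6]
60 14.18 [519.1 -29.3  70. ] [-1.   3.6  6.6]
55 14.53 [519.3 -34.3  70. ] [-0.6  2.4  6.1]
50 14.88 [519.4 -39.3  70. ] [-0.3  2.4  6. ]
45 15.23 [519.6 -44.2  70. ] [-1.1  2.9  5.6]
69.45448066491079
```

```bash
python3 - <<'E'
from h import *
z=69.45;s=45;hit=False
while s>5:
    s-=2; arm.servo_line(P(s,z),20); o=st(s); f=o["ft_force"][2]
    if f<2: hit=True;break
    z+=float(np.clip(0.06*(f-6),-.3,.3))
if hit:
    s=max(min(s-3,26),22)
    arm.servo_line(P(s,z),20); st("in notch")
    print(arm.servo_line(P(s,56),15,stop_force=3)); arm.pause(.1); st("key top")
    print(arm.servo_line(P(s,52.5),8,stop_force=30)); arm.pause(.3); st("pressed")
    im=cams.read_camera("scene"); cv2.imwrite("pics/s1.png",im[:,:,::-1])
E
```

```text
43 15.48 [519.7 -46.1  70. ] [-0.7  3.5  6.1]
41 15.73 [519.7 -48.1  70. ] [-0.2  3.2  4.8]
39 15.98 [519.8 -50.   69.9] [0.8 3.4 6.6]
37 16.23 [519.3 -52.9  69. ] [ 0.5 -0.4  1.3]
in notch 16.93 [519.9 -63.8  69.4] [0.1 0.7 0.1]
True
key top 17.68 [519.9 -63.7  59.6] [ 0.8 -0.2  1.7]
False
pressed 18.98 [519.9 -63.7  54. ] [-3.2  0.6 11.2]
```

View pics/s1.png

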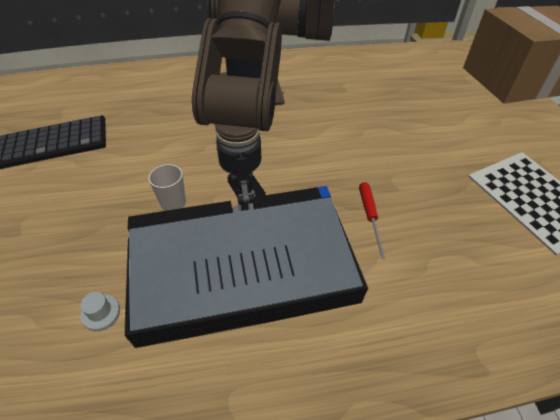

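The picture shows the cover raised: its front lip now hides the gutter, around (243,205). The fingers are on the key. I'll press a bit more firmly, then withdraw.

```bash
python3 - <<'E'
from h import *
p=telemetry.observe()["tool_pos"]
arm.servo_line([p[0],p[1],51.5],8,stop_force=20); arm.pause(.3); st("pressed")
arm.servo_line([p[0],p[1],120],60); st("up")
arm.servo_line([p[0]-60,p[1],260],150); arm.pause(.3); st("clear")
im=cams.read_camera("scene"); cv2.imwrite("pics/s2.png",im[:,:,::-1])
for q,z in [("cup",0),("flange",0),("driver",10)]: print(q,find(q,"scene",z))
E
```

```text
pressed 19.6 [520.  -63.7  53.9] [-5.2  1.4 15.6]
up 20.89 [519.6 -63.5 119.4] [ 0.1 -0.1 -0.4]
clear 22.36 [459.9 -63.6 259.4] [0.6 0.1 0.2]
cup [(array([ 419.5, -221.4,    0. ]), 0.88), (array([ 678.5, -344. ,    0. ]), 0.68)]
flange [(array([ 675.9, -348.5,    0. ]), 0.59)]
driver [(array([564.1, 197.7,  10. ]), 0.82)]
```

View pics/s2.png

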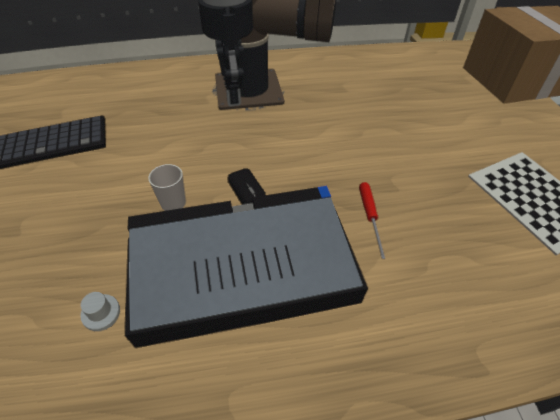

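The cover stays raised (lip at about row 205–215) and the key stays down in the notch at (243,208). The cup, mouse, flange and screwdriver haven't moved, and the fingers are clear.

```bash
python3 -c "
from bench import ticket
print(ticket.hand_in())"
```

```text
the job is handed in; nothing more can be done
None
```

I swept the rail by touch and found the notch about 24 mm from the middle on the blue-cap side. I pressed the key about 6 mm down; it stayed down, the cover popped up, nothing else visibly moved, and the job is handed in (no verdict was returned).

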